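# Flip the tag of the empty crucible holder

## Task

One of the three crucible holders is empty because its crucible is on the balance. With the fingertips, gently push that holder's flip tag (by its upright thumb tab, then by the tag itself) over its pivot and fully down flat on the other side, so that it shows its cross instead of its ring. Do not pinch or fling the tag, leave the other two tags as they are, and do not pick up or move the seated crucibles, the tools or the vessels around them.

Things in the scene. Friction and masses are not known exactly. Their poses are not given: they have to be found in the camera images.
- holder_a: Fixed holder a: aluminium base 120 x 125 x 12 mm (its x, y, z), origin at the centre of its underside, z up. A round black seat (44 mm across, top 20 mm above the bench) lies 34 mm to -y of the origin; the flip tag is 28 mm to +y, on two thin posts. Its -x side faces roughly the robot (turned by up to 0.25 rad). Its seat is EMPTY: its crucible is on the balance.
- tag_a (a joint): Angle (rad) of this holder's flip tag: 0 = level on the -x side of the pivot (ring face up), pi/2 = straight up, pi = level on the +x side (cross face up); stops at 0 and pi. Starts at 0 to 0.3. Stiff hinge (0.03 N m, no spring): the tag stays where it is left and does not fall over by itself, so it must be pushed all the way.
- tag_a_hinge (a point): Middle of the pivot of holder a's tag, 100 mm above the bench; the pivot runs along the holder's y. Below the level tag, farther than 20 mm from the pivot, is empty space down to the base (12 mm above the bench). The two posts stand outside the tag's side edges, 27 mm and more from its middle, and end near pivot height.
- tag_a_tab (a point): Middle of the tip of the thumb tab of holder a's tag: a white fin 26 mm wide along the pivot, 5 mm thick, reaching 40 mm out from the pivot axis, square to the tag plate on its ring face; fixed to the tag and turning with it (upright at 0, level towards the holder's +x at pi/2, hanging down at pi). Past upright the plate leans over a finger that is still on the tab.
- tag_a_edge (a point): Middle of the bead at the free edge of holder a's tag; moves with it. The tag is a white plate, 48 mm wide along the pivot, 5 mm thick; the bead is 8 mm thick, its centre 65 mm and outermost point 69 mm from the pivot. Raised black ring on one face, cross on the other (up to 2 mm, not felt).
- holder_b: Fixed holder b: aluminium base 120 x 125 x 12 mm (its x, y, z), origin at the centre of its underside, z up. A round black seat (44 mm across, top 20 mm above the bench) lies 34 mm to -y of the origin; the flip tag is 28 mm to +y, on two thin posts. Its -x side faces roughly the robot (turned by up to 0.25 rad). A crucible stands in its seat.
- tag_b (a joint): Angle of holder b's flip tag, same make as tag_a; starts at 0 to 0.3 (ring face up) and must stay as it is.
- tag_b_hinge (a point): Middle of the pivot of holder b's tag, 100 mm above the bench; the pivot runs along the holder's y. Below the level tag, farther than 20 mm from the pivot, is empty space down to the base (12 mm above the bench). The two posts stand outside the tag's side edges, 27 mm and more from its middle, and end near pivot height.
- tag_b_tab (a point): Middle of the tip of the thumb tab of holder b's tag: a white fin 26 mm wide along the pivot, 5 mm thick, reaching 40 mm out from the pivot axis, square to the tag plate on its ring face; fixed to the tag and turning with it (upright at 0, level towards the holder's +x at pi/2, hanging down at pi). Past upright the plate leans over a finger that is still on the tab.
- tag_b_edge (a point): Middle of the bead at the free edge of holder b's tag; moves with it. The tag is a white plate, 48 mm wide along the pivot, 5 mm thick; the bead is 8 mm thick, its centre 65 mm and outermost point 69 mm from the pivot. Raised black ring on one face, cross on the other (up to 2 mm, not felt).
- holder_c: Fixed holder c: aluminium base 120 x 125 x 12 mm (its x, y, z), origin at the centre of its underside, z up. A round black seat (44 mm across, top 20 mm above the bench) lies 34 mm to -y of the origin; the flip tag is 28 mm to +y, on two thin posts. Its -x side faces roughly the robot (turned by up to 0.25 rad). A crucible stands in its seat.
- tag_c (a joint): Angle of holder c's flip tag, same make as tag_a; starts at 0 to 0.3 (ring face up) and must stay as it is.
- tag_c_hinge (a point): Middle of the pivot of holder c's tag, 100 mm above the bench; the pivot runs along the holder's y. Below the level tag, farther than 20 mm from the pivot, is empty space down to the base (12 mm above the bench). The two posts stand outside the tag's side edges, 27 mm and more from its middle, and end near pivot height.
- tag_c_tab (a point): Middle of the tip of the thumb tab of holder c's tag: a white fin 26 mm wide along the pivot, 5 mm thick, reaching 40 mm out from the pivot axis, square to the tag plate on its ring face; fixed to the tag and turning with it (upright at 0, level towards the holder's +x at pi/2, hanging down at pi). Past upright the plate leans over a finger that is still on the tab.
- tag_c_edge (a point): Middle of the bead at the free edge of holder c's tag; moves with it. The tag is a white plate, 48 mm wide along the pivot, 5 mm thick; the bead is 8 mm thick, its centre 65 mm and outermost point 69 mm from the pivot. Raised black ring on one face, cross on the other (up to 2 mm, not felt).
- crucible_b_mid (a point): Point 25 mm up the axis of a loose white lidded porcelain crucible, 45 mm across and 54 mm tall, 50 g; it stands in the seat of holder b. Not to be disturbed.
- crucible_c_mid (a point): Point 25 mm up the axis of a loose white lidded porcelain crucible, 45 mm across and 54 mm tall, 50 g; it stands in the seat of holder c. Not to be disturbed.
- brush_mid (a point): About the middle of a loose brush, 190 mm long, 18 mm thick, yellow handle and black bristles, lying on the bench between the robot and the holders. Not to be disturbed.
- spatula: Loose steel sampling spoon, 160 mm long, lying on the bench between the robot and the holders; origin near its middle, on its underside. Not to be disturbed.
- jar: Loose jar, 56 mm across, 75 mm tall, beyond the holders; origin at the centre of its underside.
- beaker: Loose glass beaker, 66 mm across, 85 mm tall, beyond the holders; origin at the centre of its underside.
- dish: Loose white weighing dish, 76 mm across, 20 mm tall, beyond the holders; origin at the centre of its underside.
Mind the look-alikes: they are no part of the job. What is shaped like the holder_a but orange or purple is not meant.

How it is judged:
By the outcome, as a careful person would: the job done as asked, in the order asked, and still so for the second after the job is handed in, with the robot touching nothing.
It also fails if it takes over 40 s, if anything falls off the work surface, if the arm or the gripper's body presses on something with over 40 N, if the wrist force passes 120 N, or if a joint passes its speed limit or range.

## Robot

A 7-joint arm with a two-finger parallel gripper is mounted at the origin on the work surface. World frame = base frame: x ahead of the robot, y to its left, z up, the work surface at z = 0. Lengths are in m, angles in rad, forces in N, time in s.
With the tool pointing down it reaches from about 0.4 to 0.75 m from the base axis. Payload 19.5 kg.
Tool frame: the origin (TCP) lies at the very end of the fingers, on their centre line; the grasp point (between the pads) lies 19 mm behind it; z points along the fingers, y is the direction in which the jaws open and shut (so a half turn about z gives the same grasp; the last joint's range is limited). The gripper opens to 85 mm and grips with 20 to 120 N. Pads are 22 mm wide; open, the fingers measure 114 mm over their backs; the gripper's body (76 mm by 85 mm) begins 54 mm behind the grasp point. The pads swing forward as they close: fully open they stand 13 mm farther back than shut.
Start: joints at [1.235, 0.707, -0.028, 1.485, 0.022, 0.951, -0.075], TCP at [0.167, -0.55, 0.231] pointing down, gripper open.
Joint ranges: [-2.71, 2.71], [-0.32, 2.16], [-1.57, 1.52], [0, 2.45], [-1.46, 4.6], [0, 2.02], [-2.83, 2.83]. Speed limits (rad/s): [1.89, 1.89, 2.57, 2.57, 3.01, 3.01, 3.01].

## Interface

Orientations are given as a 3x3 rotation matrix whose columns are the frame's x, y, z axes.
In Python, from station import read_state, camera, get_calibration, hand_in gives the robot as it stands.
- The arm moves only by the tool send_rows, never from a script. Its argument "plan" is a list of rows, each an object of numbers: "tx", "ty", "tz": the shift along the tool's x, y, z in cm; "wx", "wy", "wz": the turn, a rotation vector about the tool's x, y, z in rad. In form: [{"tx": .., "ty": .., "tz": .., "wx": .., "wy": .., "wz": ..}, ...]. A call has 1 to 5 rows; each row is the pose to reach, as a shift and turn from the pose commanded when the call began, along the tool's axes at that moment; what a row does not reach only later rows make up. A row lasts 1/10 s, in which the tool goes at most 50 mm and 8.59 degrees, less where a joint would pass 70% of its speed; a pose out of reach is approached as far as the arm can. A call with a gripper value outside its range is refused whole. "fingers" is the closure, from 0 (fully open) to 1 (shut), set as the call begins (left out, the last holds). The fingers move at their own pace and stop on an object; "newtons" is the grip in N (left out, the last holds). Time passes only in rows, so rows that repeat a pose let the fingers close. It gives the time, the measured TCP pose, the force and the opening at its end, in the units of the state.
- read_state(): the state, without advancing time (a new reading comes with each control period).
- camera(name): name is "side" or "top"; returns the picture (420x560x3 uint8, red, green, blue); there is no depth.
- get_calibration(name): a dict with "K" (3x3 intrinsics, pixels), "extrinsics" (4x4, takes a point from world to camera coordinates). Camera axes: x right, y up, looking along -z (the intrinsics and any distortion apply to the point x, -y, -z); pixel columns grow to the right and rows downward; lengths in m; the calibration is good to about 2 mm. A picture is of the moment at which its call begins. get_calibration takes no time and is no camera call.
- hand_in(): hands the job in, once; it reports no verdict.
The state is a dict: "time_s": time; "joints": joint angles; "joint_velocities": joint speeds; "tau": joint torques, N m; "tool_pos": TCP position; "ee_rot": TCP orientation; "ft_force": force on the tool from outside, world axes, zero at the start; "moment": the same for the moment, N m; "finger_gap": finger opening in m.
Only numpy, scipy, OpenCV 4.12 (cv2) and the standard library are available. Lean on these libraries where they do the work, as an engineer would, in place of code of your own. Each camera call takes 0.05 s, during which the arm holds its last target.

## Working session

There is one attempt and no reset: what is moved stays moved. The work goes in short steps, Python scripts to look and compute and a tool call to move; the robot and the scene stay as the last step left them, time stands still between calls to the robot, and variables do not carry over. Pictures are saved under pics/ and viewed, and the job is handed in when it is done.

Besides the shell and the picture viewer there is one more tool, called after "Call:" by a JSON object that holds its "api" and its "payload", one argument or row to a line. send_rows: Moves the arm, as the interface text tells. Its arguments: {"type":"object","properties":{"plan":{"type":"array","items":{"type":"object","properties":{"tx":{"type":"number"},"ty":{"type":"number"},"tz":{"type":"number"},"wx":{"type":"number"},"wy":{"type":"number"},"wz":{"type":"number"}}}},"fingers":{"type":"number"},"newtons":{"type":"number"}},"required":["plan"]}

```bash
mkdir -p pics; ls; python3 - <<'E'
from station import *
import cv2
s=read_state(); print(s)
for n in("side","top"):
    im=camera(n); cv2.imwrite(f"pics/{n}0.png",im[:,:,::-1]); c=get_calibration(n); print(n,c)
E
```

```text
pics
{'time_s': 0.0, 'joints': array([ 1.23529393,  0.70705002, -0.02763242,  1.48500328,  0.02199611,
        0.95091172, -0.07548296]), 'joint_velocities': array([ 0.00026941, -0.00051083, -0.00092927, -0.00161728,  0.00072466,
       -0.00041034, -0.00015129]), 'tau': array([ 1.18738029e-03, -8.83209300e+01,  1.23509970e+00, -2.36166358e+01,
        1.69398001e-02,  6.53118681e-03, -8.68095015e-06]), 'tool_pos': array([ 0.16644576, -0.5501029 ,  0.23085674]), 'ee_rot': array([[ 9.57141915e-01,  2.89619139e-01, -3.30651238e-04],
       [ 2.89619327e-01, -9.57141374e-01,  1.01781458e-03],
       [-2.17013967e-05, -1.06995599e-03, -9.99999427e-01]]), 'ft_force': array([-0.13748751, -0.76105276,  0.0923149 ]), 'moment': array([-0.01129266,  0.00154468,  0.02414144]), 'finger_gap': 0.08545025263479863}
side {'K': array([[457.45805976,   0.        , 274.08363526],
       [  0.        , 457.45805976, 207.33447031],
       [  0.        ,   0.        ,   1.        ]]), 'extrinsics': array([[-0.7825435 , -0.62259132, -0.00239033,  0.39560137],
       [ 0.43898556, -0.55448131,  0.70699516, -0.28086871],
       [-0.44149445,  0.55220515,  0.70721434, -0.91382637],
       [ 0.        ,  0.        ,  0.        ,  1.        ]])}
top {'K': array([[527.31620047,   0.        , 280.66180633],
       [  0.        , 527.31620047, 219.42861201],
       [  0.        ,   0.        ,   1.        ]]), 'extrinsics': array([[ 0.02007383, -0.99949917,  0.02446314, -0.02271865],
       [ 0.98097169,  0.02441592,  0.19260945, -0.51551952],
       [-0.19311028,  0.02013124,  0.98097052, -1.16969126],
       [ 0.        ,  0.        ,  0.        ,  1.        ]])}
```

View pics/side0.png

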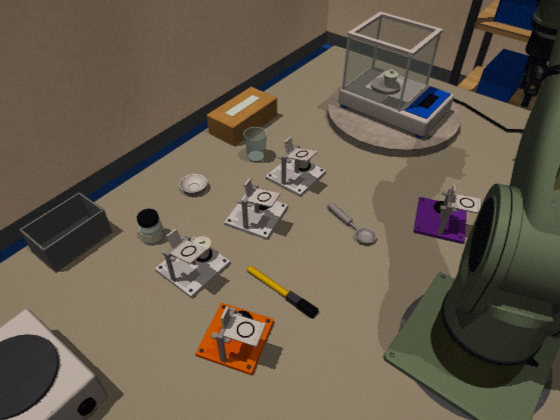

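View pics/top0.png

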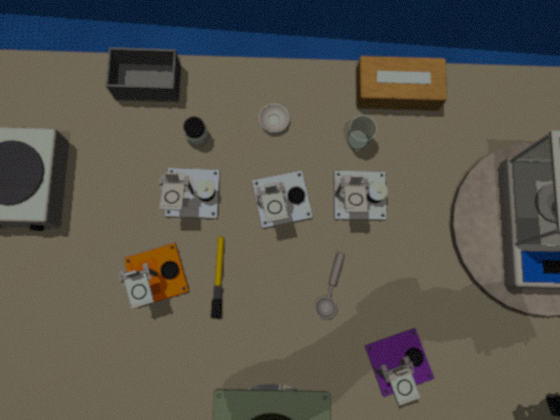

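Candidates in the top view:
- Aluminium holders at (192,193), (282,200) and (360,195).
- Look-alikes: orange at (156,275) and purple at (400,362), both ruled out by colour.

The left holder has a crucible at (205,188) and the right one at (378,190). The middle one shows a bare black seat at (297,195), so I choose it and check in a close crop.

```bash
python3 - <<'E'
import cv2,numpy as np
t=cv2.imread("pics/top0.png")[160:235,240:325]; s=cv2.imread("pics/side0.png")[170:250,210:310]
a=cv2.resize(t,None,fx=4.6,fy=4.6,interpolation=cv2.INTER_CUBIC);b=cv2.resize(s,(400,345*400//400),interpolation=cv2.INTER_CUBIC)
cv2.imwrite("pics/crop1.png",np.hstack([a,b]))
E
```

```text
(no output)
```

View pics/crop1.png

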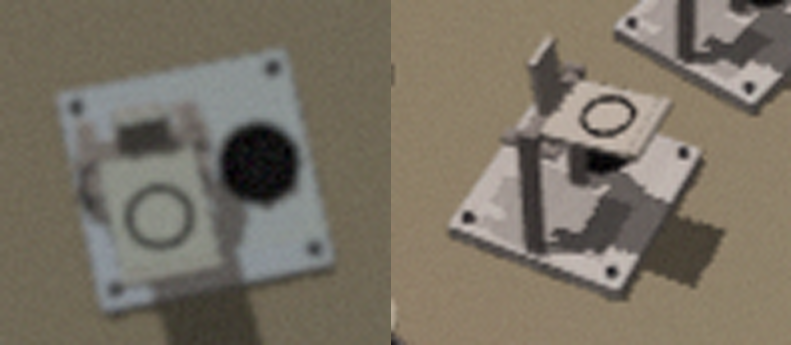

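```bash
cat > h.py <<'E'
import numpy as np
from station import *
def ray(n,uv):
    c=get_calibration(n);K=c["K"];E=c["extrinsics"]
    p=np.linalg.inv(K)@[uv[0],uv[1],1]; d=np.array([p[0],-p[1],-p[2]])
    R=E[:3,:3];return -R.T@E[:3,3],R.T@d
def onz(n,uv,z):
    o,d=ray(n,uv);return o+d*(z-o[2])/d[2]
def proj(n,P):
    c=get_calibration(n);q=c["extrinsics"]@np.append(P,1);v=c["K"]@[q[0],-q[1],-q[2]];return v[:2]/v[2]
E
python3 - <<'E'
from h import *
def T(x,y): return (240+(x+.5)/4.6-.5,160+(y+.5)/4.6-.5)
def S(x,y): return (210+(x+.5-391)/4-.5,170+(y+.5)*80/345-.5)
P=[onz("top",T(*p),.012) for p in [(76,107),(273,67),(315,248),(115,290)]]
Q=[onz("side",S(*p),.012) for p in [(683,153),(612,272),(468,217)]]
for p in P+Q: print(p.round(4))
c=np.mean(P,0);print("c",c)
print("seat",onz("top",T(259,162),.02))
# x axis: BL->TL, BR->TR
d=P[0]-P[3]+P[1]-P[2]; e=P[0]-P[1]+P[3]-P[2]
y1=np.arctan2(d[1],d[0]); y2=np.arctan2(-e[0],e[1]);print(y1,y2)
y=(y1+y2)/2
ex=np.array([np.cos(y),np.sin(y),0]);ey=np.array([-np.sin(y),np.cos(y),0])
h=c*[1,1,0]+.028*ey+[0,0,.1];print("hinge",h)
import cv2
for n,cr in(("top",(240,160,85,75)),("side",(210,170,100,80))):
  for th in(0,.15,.3):
    for nm,L in(("tab",h+.04*(np.cos(th)*np.array([0,0,1])+np.sin(th)*ex)),("edge",h+.065*(-np.cos(th)*ex+np.sin(th)*np.array([0,0,1]))),("seat",c*[1,1,0]+[0,0,.02]-.034*ey)):
      u=proj(n,L); print(n,th,nm,u.round(1),((u-cr[:2]+.5)*(4.6 if n=="top" else np.array([4,345/80]))+(0 if n=="top" else np.array([391,0]))).round(0))
E
```

```text
[0.6121 0.0492 0.012 ]
[ 0.6367 -0.0541  0.012 ]
[ 0.5395 -0.0774  0.012 ]
[0.5147 0.0262 0.012 ]
[ 0.5377 -0.076   0.012 ]
[0.5131 0.0266 0.012 ]
[0.611  0.0495 0.012 ]
c [ 0.57572983 -0.01402937  0.012     ]
seat [ 0.58286173 -0.04709835  0.02      ]
0.23334618645217128 0.23458742241274802
hinge [0.56923837 0.01320775 0.1       ]
top 0 tab [270.9 187. ] [145. 127.]
top 0 edge [276.9 219.4] [172. 276.]
top 0 seat [295.9 194.5] [260. 161.]
top 0.15 tab [270.4 184.5] [142. 115.]
top 0.15 edge [276.9 218.2] [172. 270.]
top 0.15 seat [295.9 194.5] [260. 161.]
top 0.3 tab [269.8 182.1] [139. 104.]
top 0.3 edge [276.8 216.4] [172. 262.]
top 0.3 seat [295.9 194.5] [260. 161.]
side 0 tab [248.8 181.1] [548.  50.]
side 0 edge [274.3 201.8] [650. 139.]
side 0 seat [261.8 201.3] [600. 137.]
side 0.15 tab [246.6 180.5] [539.  48.]
side 0.15 edge [274.  198.7] [649. 126.]
side 0.15 seat [261.8 201.3] [600. 137.]
side 0.3 tab [244.4 180.3] [530.  46.]
side 0.3 edge [273.2 195.4] [646. 112.]
side 0.3 seat [261.8 201.3] [600. 137.]
```

Call:
{"api": "send_rows", "payload": {
  "plan": [
    {"tx":1.2,"ty":-1.5,"tz":-0.5},
    {"tx":3.4,"ty":-4.2,"tz":-1},
    {"tx":5.6,"ty":-6.9,"tz":-1},
    {"tx":7.8,"ty":-9.6,"tz":-1},
    {"tx":10.0,"ty":-12.3,"tz":-1}
  ],
  "fingers": 1,
  "newtons": 20
}}

```text
$.plan[0]: bad value
```

Call:
{"api": "send_rows", "payload": {
  "plan": [
    {"tx":2.2,"ty":-2.7},
    {"tx":4.4,"ty":-5.4},
    {"tx":6.6,"ty":-8.1},
    {"tx":8.8,"ty":-10.8},
    {"tx":11.0,"ty":-13.5}
  ]
}}

```text
$.plan[0]: bad value
```

Call:
{"api": "send_rows", "payload": {
  "plan": [
    {"tx":2.2,"ty":-2.7},
    {"tx":4.4,"ty":-5.4},
    {"tx":6.6,"ty":-8.1},
    {"tx":8.8,"ty":-10.8},
    {"tx":10.0,"ty":-12.3}
  ]
}}

```text
$.plan[0]: bad value
```

Call:
{"api": "send_rows", "payload": {
  "plan": [
    {"tx":1.2,"ty":-1.5,"tz":-0.5,"wx":0,"wy":0,"wz":0},
    {"tx":3.4,"ty":-4.2,"tz":-1,"wx":0,"wy":0,"wz":0},
    {"tx":5.6,"ty":-6.9,"tz":-1,"wx":0,"wy":0,"wz":0},
    {"tx":7.8,"ty":-9.6,"tz":-1,"wx":0,"wy":0,"wz":0},
    {"tx":10.0,"ty":-12.3,"tz":-1,"wx":0,"wy":0,"wz":0}
  ],
  "fingers": 1,
  "newtons": 20
}}

```text
time_s: 0.6
tool_pos: [0.2268, -0.4023, 0.2412]
ee_rot: [[0.957, 0.289, -0.0], [0.289, -0.957, 0.0], [0.0, -0.0, -1.0]]
ft_force: [0.7, 0.0, 0.5]
finger_gap: 0.012
```

Call:
{"api": "send_rows", "payload": {
  "plan": [
    {"tx":2.2,"ty":-2.7,"tz":0,"wx":0,"wy":0,"wz":0},
    {"tx":4.4,"ty":-5.4,"tz":0,"wx":0,"wy":0,"wz":0},
    {"tx":6.6,"ty":-8.1,"tz":0,"wx":0,"wy":0,"wz":0},
    {"tx":8.8,"ty":-10.8,"tz":0,"wx":0,"wy":0,"wz":0},
    {"tx":11.0,"ty":-13.5,"tz":0,"wx":0,"wy":0,"wz":0}
  ]
}}

```text
time_s: 1.1
tool_pos: [0.2931, -0.2412, 0.2413]
ee_rot: [[0.957, 0.289, -0.0], [0.289, -0.957, 0.0], [-0.0, -0.0, -1.0]]
ft_force: [1.2, 0.0, -0.4]
finger_gap: 0.0003
```

Call:
{"api": "send_rows", "payload": {
  "plan": [
    {"tx":2.2,"ty":-2.7,"tz":0,"wx":0,"wy":0,"wz":0},
    {"tx":4.4,"ty":-5.4,"tz":0,"wx":0,"wy":0,"wz":0},
    {"tx":6.6,"ty":-8.1,"tz":0,"wx":0,"wy":0,"wz":0},
    {"tx":8.8,"ty":-10.8,"tz":0,"wx":0,"wy":0,"wz":0},
    {"tx":10.0,"ty":-12.3,"tz":0,"wx":0,"wy":0,"wz":0.06}
  ]
}}

```text
time_s: 1.6
tool_pos: [0.3535, -0.0936, 0.2412]
ee_rot: [[0.972, 0.234, 0.0], [0.234, -0.972, 0.001], [0.0, -0.001, -1.0]]
ft_force: [0.6, -1.0, 0.5]
finger_gap: 0.0
```

```bash
cat >> h.py <<'E'
H=np.array([0.5692,0.0132,0.1]);Y=.234
EX=np.array([np.cos(Y),np.sin(Y),0]);EY=np.array([-np.sin(Y),np.cos(Y),0])
def rel():
    s=read_state();d=s["tool_pos"]-H
    print("t",round(s["time_s"],2),"rel mm x,y,z",(1000*np.array([d@EX,d@EY,d[2]])).round(1),"yaw err",round(np.arctan2(s["ee_rot"][1,0],s["ee_rot"][0,0])-Y,3),"F",s["ft_force"].round(1),"gap",round(s["finger_gap"],4))
def pic(k):
    import cv2
    t=camera("top")[140:240,220:330];q=camera("side")[130:255,190:330]
    a=cv2.resize(t,(385,350),interpolation=cv2.INTER_CUBIC);b=cv2.resize(q,(392,350),interpolation=cv2.INTER_CUBIC)
    cv2.imwrite(f"pics/{k}.png",np.hstack([a,b])[:,:,::-1])
E
python3 -c "
from h import *
rel();pic('p1')"
```

```text
t 1.6 rel mm x,y,z [-234.6  -53.9  141.2] yaw err 0.002 F [ 0.6 -1.   0.5] gap 0.0
```

View pics/p1.png

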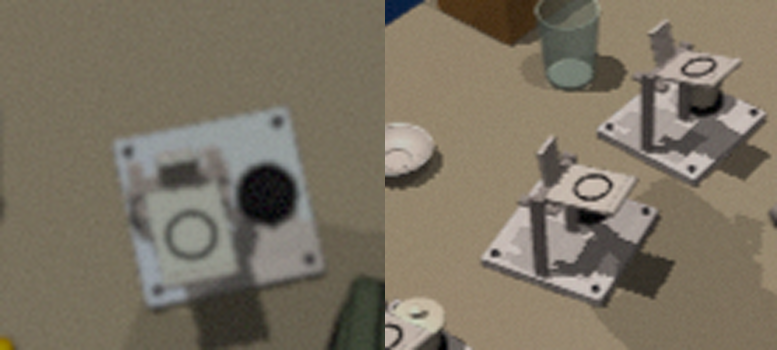

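The picture shows the tag still ring-up, its tab at about (180,170) in the left crop and (548,160) in the right. The finger isn't in the crop yet.

Call:
{"api": "send_rows", "payload": {
  "plan": [
    {"tx":3.5,"ty":-1.0,"tz":0,"wx":0,"wy":0,"wz":0},
    {"tx":7.5,"ty":-2.1,"tz":0,"wx":0,"wy":0,"wz":0},
    {"tx":11.5,"ty":-3.2,"tz":0,"wx":0,"wy":0,"wz":0},
    {"tx":15.5,"ty":-4.3,"tz":2,"wx":0,"wy":0,"wz":0},
    {"tx":19.0,"ty":-5.4,"tz":5,"wx":0,"wy":0,"wz":0}
  ]
}}

```text
time_s: 2.2
tool_pos: [0.5273, 0.0009, 0.1913]
ee_rot: [[0.973, 0.232, 0.003], [0.232, -0.973, 0.0], [0.003, 0.001, -1.0]]
ft_force: [0.3, -1.3, 0.9]
finger_gap: -0.0002
```

Call:
{"api": "send_rows", "payload": {
  "plan": [
    {"tx":0.2,"ty":0,"tz":2,"wx":0,"wy":0,"wz":0},
    {"tx":0.4,"ty":0,"tz":4,"wx":0,"wy":0,"wz":0},
    {"tx":0.5,"ty":0,"tz":5.5,"wx":0,"wy":0,"wz":0},
    {"tx":0.5,"ty":0,"tz":6.5,"wx":0,"wy":0,"wz":0},
    {"tx":0.5,"ty":0,"tz":6.5,"wx":0,"wy":0,"wz":0}
  ]
}}

```text
time_s: 2.7
tool_pos: [0.5295, 0.0012, 0.1254]
ee_rot: [[0.973, 0.231, -0.002], [0.231, -0.973, -0.0], [-0.002, -0.0, -1.0]]
ft_force: [1.1, 0.1, -0.4]
finger_gap: 0.0002
```

```bash
python3 -c "
from h import *
rel();pic('p2')"
```

```text
t 2.7 rel mm x,y,z [-41.4  -2.5  25.4] yaw err -0.0 F [ 1.1  0.1 -0.4] gap 0.0002
```

View pics/p2.png

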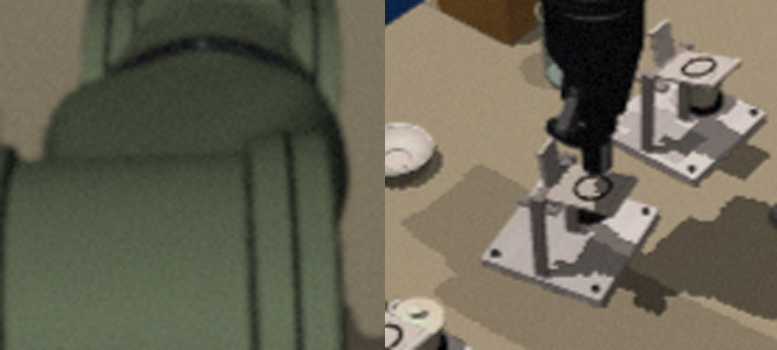

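Call:
{"api": "send_rows", "payload": {
  "plan": [
    {"tx":1.2,"ty":-0.2,"tz":0,"wx":0,"wy":0,"wz":0},
    {"tx":2.2,"ty":-0.2,"tz":0,"wx":0,"wy":0,"wz":0},
    {"tx":2.7,"ty":-0.2,"tz":0,"wx":0,"wy":0,"wz":0},
    {"tx":3.1,"ty":-0.2,"tz":0,"wx":0,"wy":0,"wz":0},
    {"tx":3.5,"ty":-0.2,"tz":0,"wx":0,"wy":0,"wz":0}
  ]
}}

```text
time_s: 3.3
tool_pos: [0.5636, 0.0117, 0.1266]
ee_rot: [[0.973, 0.231, -0.0], [0.231, -0.973, -0.0], [-0.0, -0.0, -1.0]]
ft_force: [-1.8, -0.5, -0.6]
finger_gap: -0.0001
```

```bash
python3 -c "
from h import *
rel();pic('p3')"
```

```text
t 3.3 rel mm x,y,z [-5.8 -0.2 26.6] yaw err -0.0 F [-1.8 -0.5 -0.6] gap -0.0001
```

View pics/p3.png

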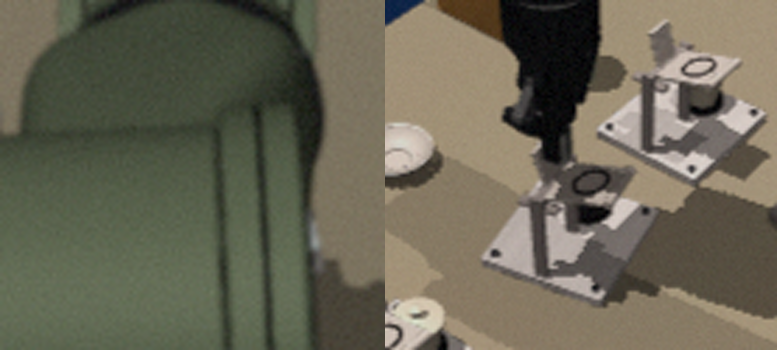

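The finger is on the tab at about (553,165), the tag has risen a little, and the force is under 2 N. I'll keep pushing along the tab's arc.

Call:
{"api": "send_rows", "payload": {
  "plan": [
    {"tx":0.4,"ty":0,"tz":0.1,"wx":0,"wy":0,"wz":0},
    {"tx":0.8,"ty":0,"tz":0.3,"wx":0,"wy":0,"wz":0},
    {"tx":1.1,"ty":0,"tz":0.5,"wx":0,"wy":0,"wz":0},
    {"tx":1.4,"ty":0,"tz":0.8,"wx":0,"wy":0,"wz":0},
    {"tx":1.7,"ty":0,"tz":1.1,"wx":0,"wy":0,"wz":0}
  ]
}}

```text
time_s: 3.9
tool_pos: [0.5805, 0.0158, 0.115]
ee_rot: [[0.973, 0.232, 0.0], [0.232, -0.973, 0.0], [0.0, -0.0, -1.0]]
ft_force: [-1.3, -0.4, 2.0]
finger_gap: -0.0
```

```bash
python3 -c "
from h import *
rel();pic('p4')"
```

```text
t 3.9 rel mm x,y,z [11.6 -0.  15. ] yaw err -0.0 F [-1.3 -0.4  2. ] gap -0.0
```

View pics/p4.png

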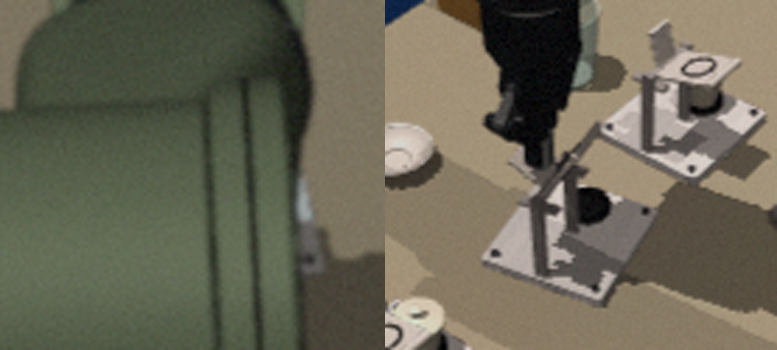

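The tag is at roughly 1 rad, with its bead at about (597,130), the tab at (530,168) and the finger clear of the plate. Next I lift out, go behind the plate, and come down.

Call:
{"api": "send_rows", "payload": {
  "plan": [
    {"tx":-0.1,"ty":0,"tz":-1,"wx":0,"wy":0,"wz":0},
    {"tx":-0.1,"ty":0,"tz":-3,"wx":0,"wy":0,"wz":0},
    {"tx":-0.1,"ty":0,"tz":-5.5,"wx":0,"wy":0,"wz":0},
    {"tx":-0.1,"ty":0,"tz":-8,"wx":0,"wy":0,"wz":0},
    {"tx":-1.5,"ty":0,"tz":-8.5,"wx":0,"wy":0,"wz":0}
  ]
}}

```text
time_s: 4.5
tool_pos: [0.5669, 0.0126, 0.2033]
ee_rot: [[0.973, 0.232, 0.004], [0.232, -0.973, 0.0], [0.004, 0.001, -1.0]]
ft_force: [0.1, 0.6, -0.0]
finger_gap: -0.0002
```

Call:
{"api": "send_rows", "payload": {
  "plan": [
    {"tx":-2.5,"ty":0,"tz":0,"wx":0,"wy":0,"wz":0},
    {"tx":-5.5,"ty":0,"tz":0,"wx":0,"wy":0,"wz":0},
    {"tx":-6.5,"ty":0,"tz":1,"wx":0,"wy":0,"wz":0},
    {"tx":-6.5,"ty":0,"tz":3.5,"wx":0,"wy":0,"wz":0},
    {"tx":-6.5,"ty":0,"tz":5.5,"wx":0,"wy":0,"wz":0}
  ]
}}

```text
time_s: 5.0
tool_pos: [0.5022, -0.0028, 0.1455]
ee_rot: [[0.973, 0.232, 0.001], [0.232, -0.973, 0.0], [0.001, -0.0, -1.0]]
ft_force: [0.8, -0.1, -0.6]
finger_gap: -0.0004
```

```bash
python3 -c "
from h import *
rel();pic('p5')"
```

```text
t 5.0 rel mm x,y,z [-68.9  -0.   45.5] yaw err -0.0 F [ 0.8 -0.1 -0.6] gap -0.0004
```

View pics/p5.png

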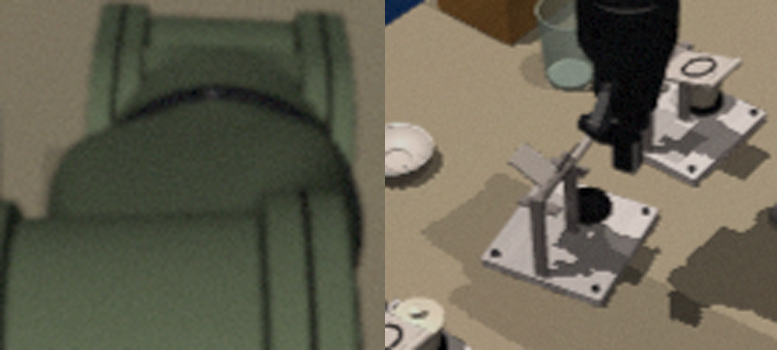

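The finger is now behind the plate, with the tag staying at about 1 rad (bead near (600,125)). I'll push it through upright.

Call:
{"api": "send_rows", "payload": {
  "plan": [
    {"tx":1.2,"ty":0,"tz":0,"wx":0,"wy":0,"wz":0},
    {"tx":1.8,"ty":0,"tz":0,"wx":0,"wy":0,"wz":0},
    {"tx":2.4,"ty":0,"tz":0,"wx":0,"wy":0,"wz":0},
    {"tx":3.1,"ty":0,"tz":0,"wx":0,"wy":0,"wz":0},
    {"tx":3.8,"ty":0,"tz":0,"wx":0,"wy":0,"wz":0}
  ]
}}

```text
time_s: 5.6
tool_pos: [0.5398, 0.0062, 0.1457]
ee_rot: [[0.973, 0.232, 0.0], [0.232, -0.973, 0.0], [0.0, -0.0, -1.0]]
ft_force: [-0.7, -0.2, 1.5]
finger_gap: 0.0002
```

Call:
{"api": "send_rows", "payload": {
  "plan": [
    {"tx":0.6,"ty":0,"tz":0,"wx":0,"wy":0,"wz":0},
    {"tx":1.2,"ty":0,"tz":0,"wx":0,"wy":0,"wz":0},
    {"tx":1.7,"ty":0,"tz":0,"wx":0,"wy":0,"wz":0},
    {"tx":2.2,"ty":0,"tz":0,"wx":0,"wy":0,"wz":0},
    {"tx":2.7,"ty":0,"tz":0,"wx":0,"wy":0,"wz":0}
  ]
}}

```text
time_s: 6.1
tool_pos: [0.5659, 0.0124, 0.1452]
ee_rot: [[0.973, 0.232, -0.0], [0.232, -0.973, 0.0], [-0.0, -0.0, -1.0]]
ft_force: [-1.3, -0.9, -0.8]
finger_gap: -0.0001
```

```bash
python3 -c "
from h import *
rel();pic('p6')"
```

```text
t 6.1 rel mm x,y,z [-3.4 -0.  45.2] yaw err -0.0 F [-1.3 -0.9 -0.8] gap -0.0001
```

View pics/p6.png

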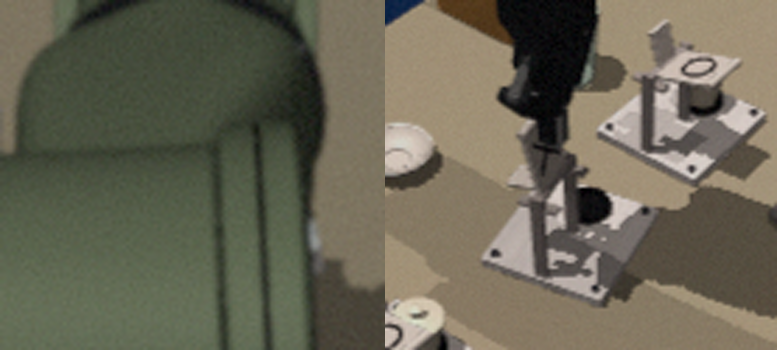

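Upright is passed: the plate stands at about (540,150) with the finger behind it, and the force is near 1 N. Now I follow the arc down.

Call:
{"api": "send_rows", "payload": {
  "plan": [
    {"tx":0.9,"ty":0,"tz":0.3,"wx":0,"wy":0,"wz":0},
    {"tx":1.7,"ty":0,"tz":0.7,"wx":0,"wy":0,"wz":0},
    {"tx":2.2,"ty":0,"tz":1.1,"wx":0,"wy":0,"wz":0},
    {"tx":2.7,"ty":0,"tz":1.6,"wx":0,"wy":0,"wz":0},
    {"tx":3.1,"ty":0,"tz":2.2,"wx":0,"wy":0,"wz":0}
  ]
}}

```text
time_s: 6.7
tool_pos: [0.5961, 0.0196, 0.1229]
ee_rot: [[0.973, 0.232, 0.0], [0.232, -0.973, 0.0], [0.0, -0.0, -1.0]]
ft_force: [0.4, -0.2, 0.7]
finger_gap: -0.0001
```

Call:
{"api": "send_rows", "payload": {
  "plan": [
    {"tx":0.3,"ty":0,"tz":0.5,"wx":0,"wy":0,"wz":0},
    {"tx":0.5,"ty":0,"tz":1.0,"wx":0,"wy":0,"wz":0},
    {"tx":0.6,"ty":0,"tz":1.4,"wx":0,"wy":0,"wz":0},
    {"tx":0.7,"ty":0,"tz":1.6,"wx":0,"wy":0,"wz":0},
    {"tx":0.7,"ty":0,"tz":1.6,"wx":0,"wy":0,"wz":0}
  ]
}}

```text
time_s: 7.2
tool_pos: [0.6025, 0.0212, 0.1071]
ee_rot: [[0.973, 0.232, -0.0], [0.232, -0.973, 0.0], [-0.0, -0.0, -1.0]]
ft_force: [-0.0, -0.0, 0.7]
finger_gap: -0.0001
```

```bash
python3 -c "
from h import *
rel();pic('p7')"
```

```text
t 7.2 rel mm x,y,z [34.2  0.   7.1] yaw err -0.0 F [-0.  -0.   0.7] gap -0.0001
```

View pics/p7.png

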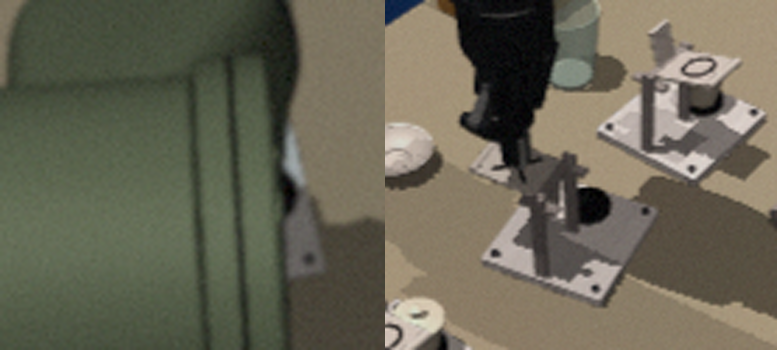

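Call:
{"api": "send_rows", "payload": {
  "plan": [
    {"tx":0.3,"ty":0,"tz":0.0,"wx":0,"wy":0,"wz":0},
    {"tx":0.6,"ty":0,"tz":0.1,"wx":0,"wy":0,"wz":0},
    {"tx":0.8,"ty":0,"tz":0.2,"wx":0,"wy":0,"wz":0},
    {"tx":0.8,"ty":0,"tz":0.3,"wx":0,"wy":0,"wz":0},
    {"tx":0.8,"ty":0,"tz":0.4,"wx":0,"wy":0,"wz":0}
  ]
}}

```text
time_s: 7.8
tool_pos: [0.6104, 0.023, 0.1032]
ee_rot: [[0.973, 0.232, -0.0], [0.232, -0.973, 0.0], [-0.0, -0.0, -1.0]]
ft_force: [-0.2, -0.0, 1.7]
finger_gap: -0.0001
```

Call:
{"api": "send_rows", "payload": {
  "plan": [
    {"tx":0,"ty":0,"tz":0.1,"wx":0,"wy":0,"wz":0},
    {"tx":0,"ty":0,"tz":0.1,"wx":0,"wy":0,"wz":0}
  ]
}}

```text
time_s: 8.0
tool_pos: [0.6103, 0.023, 0.1025]
ee_rot: [[0.973, 0.232, 0.0], [0.232, -0.973, 0.0], [0.0, -0.0, -1.0]]
ft_force: [-1.2, -0.2, 3.7]
finger_gap: 0.0002
```

Call:
{"api": "send_rows", "payload": {
  "plan": [
    {"tx":0,"ty":0,"tz":0.1,"wx":0,"wy":0,"wz":0},
    {"tx":0,"ty":0,"tz":0.1,"wx":0,"wy":0,"wz":0}
  ]
}}

```text
time_s: 8.2
tool_pos: [0.6104, 0.023, 0.1023]
ee_rot: [[0.973, 0.232, 0.001], [0.232, -0.973, 0.0], [0.001, -0.0, -1.0]]
ft_force: [-4.4, 0.2, 16.9]
finger_gap: -0.0
```

Call:
{"api": "send_rows", "payload": {
  "plan": [
    {"tx":0,"ty":0,"tz":0.1,"wx":0,"wy":0,"wz":0},
    {"tx":0,"ty":0,"tz":0.1,"wx":0,"wy":0,"wz":0}
  ]
}}

```text
time_s: 8.4
tool_pos: [0.6105, 0.023, 0.102]
ee_rot: [[0.973, 0.232, 0.001], [0.232, -0.973, 0.0], [0.001, 0.0, -1.0]]
ft_force: [-8.2, -0.5, 29.6]
finger_gap: 0.0003
```

At the stop: TCP z is 102 mm and the force rises steeply. I'll lift off and look.

Call:
{"api": "send_rows", "payload": {
  "plan": [
    {"tx":0,"ty":0,"tz":-0.5,"wx":0,"wy":0,"wz":0},
    {"tx":0,"ty":0,"tz":-2,"wx":0,"wy":0,"wz":0},
    {"tx":0,"ty":0,"tz":-5,"wx":0,"wy":0,"wz":0},
    {"tx":0,"ty":0,"tz":-9,"wx":0,"wy":0,"wz":0},
    {"tx":-2,"ty":1,"tz":-12,"wx":0,"wy":0,"wz":0}
  ]
}}

```text
time_s: 8.9
tool_pos: [0.594, 0.0101, 0.2219]
ee_rot: [[0.972, 0.234, 0.002], [0.234, -0.972, 0.001], [0.002, -0.001, -1.0]]
ft_force: [0.3, -1.0, -0.1]
finger_gap: -0.0
```

Call:
{"api": "send_rows", "payload": {
  "plan": [
    {"tx":-3,"ty":2,"tz":0,"wx":0,"wy":0,"wz":0},
    {"tx":-6,"ty":4,"tz":0,"wx":0,"wy":0,"wz":0},
    {"tx":-9,"ty":6,"tz":0,"wx":0,"wy":0,"wz":0},
    {"tx":-12,"ty":8,"tz":0,"wx":0,"wy":0,"wz":0},
    {"tx":-15,"ty":10,"tz":0,"wx":0,"wy":0,"wz":0}
  ]
}}

```text
time_s: 9.4
tool_pos: [0.4693, -0.1243, 0.2204]
ee_rot: [[0.973, 0.232, 0.0], [0.232, -0.973, -0.0], [0.0, 0.0, -1.0]]
ft_force: [0.8, -1.1, 0.6]
finger_gap: 0.0001
```

Call:
{"api": "send_rows", "payload": {
  "plan": [
    {"tx":-2,"ty":2,"tz":0,"wx":0,"wy":0,"wz":0},
    {"tx":-4,"ty":5,"tz":0,"wx":0,"wy":0,"wz":0},
    {"tx":-6,"ty":8,"tz":0,"wx":0,"wy":0,"wz":0},
    {"tx":-8,"ty":11,"tz":0,"wx":0,"wy":0,"wz":0},
    {"tx":-8,"ty":13,"tz":0,"wx":0,"wy":0,"wz":0}
  ]
}}

```text
time_s: 9.9
tool_pos: [0.4206, -0.2712, 0.2205]
ee_rot: [[0.974, 0.228, -0.001], [0.228, -0.974, -0.001], [-0.001, 0.001, -1.0]]
ft_force: [1.4, 0.8, 0.6]
finger_gap: 0.0004
```

```bash
python3 -c "
from h import *
import cv2
rel();pic('p8')
for n in('top','side'): cv2.imwrite('pics/'+n+'8.png',camera(n)[:,:,::-1])
c=np.cos;s=np.sin
z=np.array([0,0,1])
for th in(3.14,3.04,2.94):
  e=H+.065*(-c(th)*EX+s(th)*z); a,b=proj('top',e),proj('side',e)
  print(th,((a-[220,140]+.5)*3.5),((b-[190,130]+.5)*2.8+[385,0]))
"
```

```text
t 9.9 rel mm x,y,z [-210.5 -242.2  120.5] yaw err -0.004 F [1.4 0.8 0.6] gap 0.0004
3.14 [158.63565489  86.61797027] [486.24681247 157.91661761]
3.04 [158.69293575  84.12841598] [486.00442354 152.4450415 ]
2.94 [158.96024453  82.59248517] [486.42488193 147.19660597]
```

View pics/p8.png

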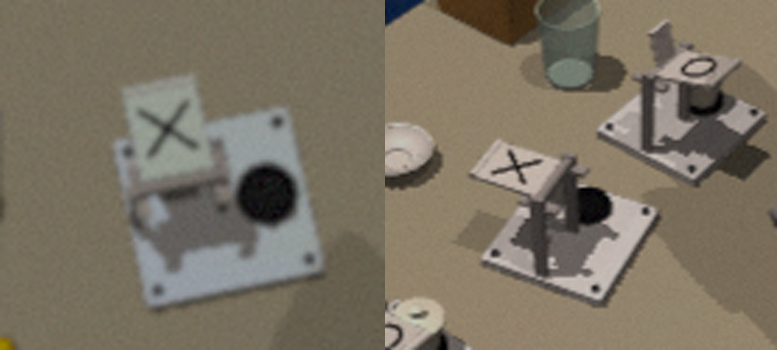

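View pics/top8.png

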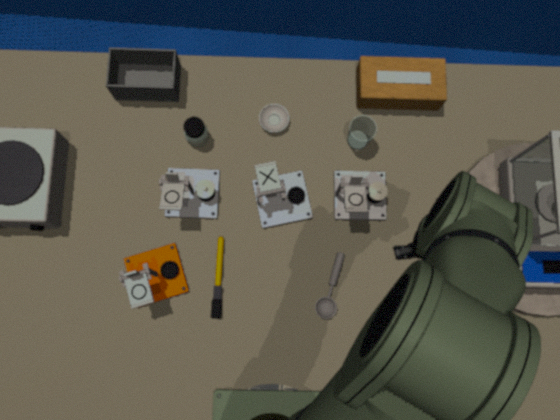

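View pics/side8.png

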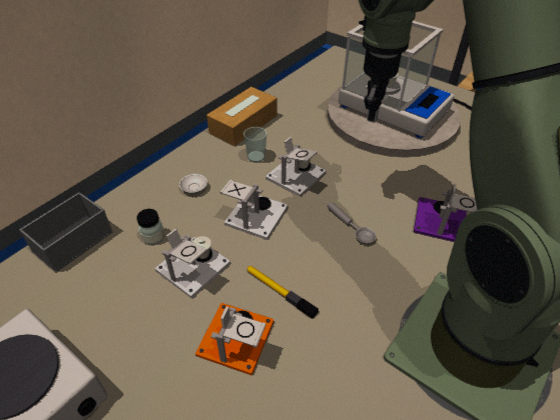

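The tag now shows its cross. The bead's middle is at about (486,159) in the side crop, against (486,158) predicted for pi. The other tags, crucibles, brush, spoon, jar, beaker and dish are where they were, and the robot is clear.

```bash
python3 -c "
from h import *
print(hand_in())"
```

```text
the job is handed in; nothing more can be done
None
```

I flipped the tag on the empty middle holder over its pivot, and it now lies flat on the other side showing its cross. The job is handed in, at about 10 s on the robot's clock.

With the fingers shut, I pushed the thumb tab to about 1 rad. I then lifted clear, went behind the plate, pushed it past upright and followed it down. A final press brought it onto the stop.

- **Tag angle:** in the last side picture the free edge sits within about 1 pixel of where it should be at pi.
- **Forces:** they stayed near 1–3 N during the push. The final press peaked at about 30 N upward on the fingertips, more than needed to seat the tag but below the 40 N limit for the arm and gripper body.
- **Surroundings:** comparing the first and last pictures by eye, the other two tags still show their rings. The crucibles, tools and vessels look unmoved.
- **Robot:** it ended clear of everything, with about 2 N of sensor reading in free air. No check failed or disagreed.

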